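Move the glue pan over to the keep-warm ring

ROBOT

A 6-joint arm with a two-finger parallel gripper is mounted at the origin on the work surface. World frame = base frame: x ahead of the robot, y to its left, z up, the work surface at z = 0. Lengths are in m, angles in rad, forces in N, time in s.
With the tool pointing down it reaches from about 0.225 to 0.725 m from the base axis. Payload 3.1 kg.
Tool frame: the origin (TCP) lies between the finger pads; the fingertips stand 19 mm ahead of it and the grasp point (between the pads) is the TCP (env.tcp_to_tips is the distance from the TCP to the fingertips, in m); z points along the fingers, y is the direction in which the jaws open and shut (so a half turn about z gives the same grasp; the last joint's range is limited). The gripper opens to 85 mm and grips with 20 to 120 N. Pads are 22 mm wide; open, the fingers measure 114 mm over their backs; the gripper's body (76 mm by 85 mm) begins 54 mm behind the grasp point. The pads swing forward as they close: fully open they stand 13 mm farther back than shut.
Start: joints at [0.973, 0.048, 0.099, 1.622, 0, 1.443], TCP at [0.238, 0.468, 0.25] pointing down, gripper open.
Joint ranges: [-2.91, 2.91], [-0.99, 1.94], [-1.21, 1.42], [-2.12, 2.29], [-1.49, 1.47], [-3.14, 3.14]. Speed limits (rad/s): [2.79, 2.79, 3.14, 3.14, 3.14, 3.14].

INTERFACE

Orientations are given as a 3x3 rotation matrix whose columns are the frame's x, y, z axes.
In Python, from cell import read_state, viewer, ticket, env gives the robot as it stands.
- The arm moves only by the tool play_rows, never from a script. Its argument "plan" is a list of rows, each an object of numbers: "jaw": the finger opening in m, from 0 to 0.0854; "dx", "dy", "dz": the shift along the tool's x, y, z in m; "wx", "wy", "wz": the turn, a rotation vector about the tool's x, y, z in rad. In form: [{"jaw": .., "dx": .., "dy": .., "dz": .., "wx": .., "wy": .., "wz": ..}, ...]. A call has 1 to 8 rows; each row shifts and turns the commanded pose from where the row before left it, along the tool's axes as they then stand; what a row does not reach is not made up. A row lasts 1/12 s, in which the tool goes at most 41.7 mm and 7.16 degrees, less where a joint would pass 70% of its speed; a pose out of reach is approached as far as the arm can. A call with a gripper value outside its range is refused whole. The fingers move at their own pace and stop on an object; "newtons" is the grip in N (left out, the last holds). Time passes only in rows, so rows that do not move let the fingers close. It gives the time, the measured TCP pose, the force and the opening at its end, in the units of the state.
- read_state(): the state, without advancing time (a new reading comes with each control period).
- viewer.capture(name): name is "scene" or "top" or "wrist"; returns the picture (480x640x3 uint8, blue, green, red); there is no depth.
- viewer.camera_model(name): a dict with "mtx" (3x3 intrinsics, pixels), "xyz" and "orientation" of the camera in the world; the wrist camera has in their place "tool_from_camera" (4x4, takes a point from camera to tool coordinates, whose origin is the TCP and whose axes are the flange's). Camera axes: x right, y down, z forward; pixel columns grow to the right and rows downward; lengths in m; the calibration is good to about 2 mm. The wrist camera is an equidistant fisheye: a pixel r from the principal point sees the ray r / f radians off the axis. A picture is of the moment at which its call begins: read the wrist's pose just before it. camera_model takes no time and is no camera call.
- ticket.finish_job(): hands the job in, once; it reports no verdict.
The state is a dict: "time_s": time; "q": joint angles; "joint_velocities": joint speeds; "effort": joint torques, N m; "tool_pos": TCP position; "eef_rot": TCP orientation; "ft_force": force on the tool from outside, world axes, zero at the start; "ft_torque": the same for the moment, N m; "opening": finger opening in m.
Only numpy, scipy, OpenCV 4.12 (cv2) and the standard library are available. Lean on these libraries where they do the work, as an engineer would, in place of code of your own. Each camera call takes 0.05 s, during which the arm holds its last target. There are 200 camera calls.

TASK

The glue in the covered saucepan has melted and now only needs keeping warm. Gently stand the jar that is on the hob's small ring on the round cork trivet, then slide the saucepan across the glass, never lifting or tipping it and with its lid staying on, until its base is wholly inside the small ring. Switch off the large ring by turning its knob back to the stop, leave the small ring's knob at its setting, and do not disturb the stirrer, bowl, tape roll or power bank that lie on and around the hob.

Things in the scene. Friction and masses are not known exactly. Their poses are not given: they have to be found in the camera images.
- hob: Table-top twin hob, fixed: steel casing 320 (x) x 500 (y) x 66 mm high. Origin at the centre of its underside, on the table; x points away from the worker, y to the worker's left. Its top is black glass at 66 mm from x = -89 to +157 mm; nearer the worker (x = -160 to -89 mm) is the steel control strip at 62 mm with two knobs.
- ring_large_center (a point): Centre, on the glass (66 mm up), of the larger printed grey ring, 190 mm outer diameter (flat print, a 2.5 mm line). It may be the left or the right one; the two ring centres are 250 mm apart along the hob's y. The saucepan starts on it. Axes as the hob's; its own knob is 145 mm straight in front of it (-x).
- ring_small_center (a point): Centre, on the glass (66 mm up), of the smaller printed grey ring, 150 mm outer diameter. Axes as the hob's; its own knob is 145 mm straight in front of it. The jar starts on it.
- knob_large (a joint): Knob of the large ring, rad: 0 = off, against its stop, pointer straight away from the worker along the hob's x; grows clockwise seen from above. Starts on. Stiffness: about 0.04 N m of friction, no spring; it stays where it is left.
- knob_large_grip (a point): Middle of the black finger bar on the large ring's knob, on the knob's vertical axis, 18 mm above the control strip. The bar is 38 mm long, 11 mm wide, upright sides from 8 to 28 mm above the strip, on a round skirt of 42 mm diameter and 8 mm high. This point's x axis runs along the bar to its pointer (white line on that end).
- knob_small (a joint): Knob of the small ring, rad, same kind: it is set low and must stay as it is.
- knob_small_pointer (a point): Pointer end of the small ring's knob bar, 19 mm from the knob's axis, 18 mm above the strip.
- pan_base (a point): Centre of the underside of the stainless saucepan, loose, about 0.6 kg plus lid. Base 116 mm in diameter, rim 126 mm, 75 mm high; with the lid knob 107 mm high. z is up; its single straight handle points along this point's -x.
- pan_handle (a point): Point in the pan's black handle, 130 mm from the pan's axis, 58 mm above its underside. The handle is a straight bar 20 mm wide and 16 mm high (50 to 66 mm above the underside), lying along this point's x from 83 to 193 mm from the pan's axis.
- lid_knob (a point): Middle of the lid's black knob (28 mm in diameter), on the lid's axis, 99 mm above the pan's underside while the lid is on. The loose 131 mm steel lid rests on the rim, with a rebate that enters the pan with 5 mm of play.
- pan: The same saucepan as a whole; origin at the centre of its underside.
- jar: The jar as a whole (see jar_center); origin at the centre of its underside.
- jar_center (a point): Centre, half-way up, of the closed amber glass jar with steel cap, 56 mm in diameter and 84 mm high, 0.22 kg, upright on the small ring.
- trivet_top (a point): Centre of the top of the round cork trivet, fixed on the table to the left or right of the hob: 120 mm in diameter, 10 mm thick.
- stirrer: Flat bamboo stirrer, 250 mm long and 5 mm thick, lying along the far edge of the glass; leave alone.
- bowl: White porcelain bowl with blue spots, 110 mm across and 50 mm high, beside the hob on the side away from the trivet; leave alone.
- tape: Roll of paper tape, 90 mm in diameter and 24 mm high, lying nearer the worker on the right; leave alone.
- power_bank: White power bank, 135 x 68 x 16 mm, lying nearer the worker on the left; leave alone.

How it is judged:
On the way, in this order (a step that is already met when the one before it is completed fails the run):
1. the jar stands upright on the cork trivet (horizontal distance between jar_center and trivet_top below 0.034 m and z of jar in the frame of trivet_top below 0.004 m and angle between jar's own z axis and vertical below 0.1 rad), for 0.2 s.
2. the saucepan's base is wholly inside the small ring (horizontal distance between pan_base and ring_small_center below 0.0175 m), for 0.2 s.
At the end, for the whole second after the job is handed in: Covered pan on the glass, lid on, base wholly inside the small ring (centres within 17 mm); jar upright on the trivet (centres within 34 mm); large ring's knob at its stop (within 0.1 rad); small ring's knob not turned (pointer within 4 mm); all at rest (all of step 1 and horizontal distance between pan_base and ring_small_center below 0.0175 m and z of pan_base in the frame of ring_small_center below 0.004 m and linear speed of each of pan, jar below 0.02 m/s and horizontal distance between lid_knob and pan_base below 0.01 m and z of lid_knob in the frame of pan between 0.094 and 0.103 m and value of joint knob_large below 0.1 rad and distance of knob_small_pointer from where it was at the start of the episode below 0.004 m); the robot touches nothing.
It fails at once if the saucepan is lifted off the glass (more than 8 mm) (z of pan_base in the frame of hob above 0.074 m).
It fails at once if the saucepan is tipped (more than 8 degrees) (angle between pan's own z axis and vertical above 0.14 rad).
It fails at once if the lid comes off the saucepan (distance between lid_knob and pan_base above 0.109 m).
It fails at once if the jar is tipped over (more than 35 degrees), or dropped onto the trivet (meets it faster than 0.45 m/s, a fall of 10 to 15 mm) (angle between jar's own z axis and vertical above 0.6 rad or (linear speed of jar above 0.45 m/s and z of jar in the frame of trivet_top below 0.03 m and horizontal distance between jar_center and trivet_top below 0.08 m)).
It fails at once if the stirrer, bowl, tape roll or power bank is disturbed (moved more than 25 mm) (distance of any of stirrer, bowl, tape, power_bank from where it was at the start of the episode above 0.025 m).
It also fails if it takes over 70 s, if anything falls off the work surface, if the arm or the gripper's body presses on something with over 40 N, if the wrist force passes 120 N, or if a joint passes its speed limit or range.

## Working session

There is one attempt and no reset: what is moved stays moved. The work goes in short steps, Python scripts to look and compute and a tool call to move; the robot and the scene stay as the last step left them, time stands still between calls to the robot, and variables do not carry over. Pictures are saved under pics/ and viewed, about 8 in all and at most 12, crops included, and the job is handed in when it is done.

Besides the shell and the picture viewer there is one more tool, called after ">>>" as name(argument=value, ...) on one line, values as JSON. play_rows: Moves the arm, as the interface text tells. Its arguments: {"type":"object","properties":{"plan":{"type":"array"},"newtons":{"type":"number"}},"required":["plan"]}

```bash
mkdir -p pics; ls; python3 - <<'E'
from cell import read_state, viewer, ticket, env
import cv2,numpy as np
np.set_printoptions(precision=4,suppress=True)
s=read_state(); print(s['time_s'],s['tool_pos'],s['eef_rot'],s['opening'])
for n in ['top','scene']:
    im=viewer.capture(n); cv2.imwrite(f'pics/{n}0.png',im)
for n in ['top','scene','wrist']: print(viewer.camera_model(n))
E
```

```text
pics
0.0 [0.2373 0.4677 0.2491] [[-0.8917  0.4527 -0.0013]
 [ 0.4527  0.8917 -0.0019]
 [ 0.0003 -0.0023 -1.    ]] 0.085495512003306
{'mtx': array([[534.9884,   0.    , 316.7482],
       [  0.    , 534.9884, 233.3767],
       [  0.    ,   0.    ,   1.    ]]), 'xyz': array([0.2625, 0.018 , 1.2297]), 'orientation': array([[-0.0056, -0.9823,  0.1874],
       [-0.9999,  0.003 , -0.0144],
       [ 0.0136, -0.1874, -0.9822]])}
{'mtx': array([[572.9383,   0.    , 320.0898],
       [  0.    , 572.9383, 244.8001],
       [  0.    ,   0.    ,   1.    ]]), 'xyz': array([1.1509, 0.4249, 1.0199]), 'orientation': array([[-0.5303,  0.6432, -0.5523],
       [ 0.8477,  0.3934, -0.3557],
       [-0.0115, -0.6569, -0.7539]])}
{'mtx': array([[371.6483,   0.    , 317.9256],
       [  0.    , 371.6483, 241.6155],
       [  0.    ,   0.    ,   1.    ]]), 'tool_from_camera': array([[-0.0007, -0.9631, -0.2692,  0.0679],
       [ 1.    , -0.0009,  0.0006,  0.0005],
       [-0.0008, -0.2692,  0.9631, -0.1225],
       [ 0.    ,  0.    ,  0.    ,  1.    ]])}
```

View pics/top0.png

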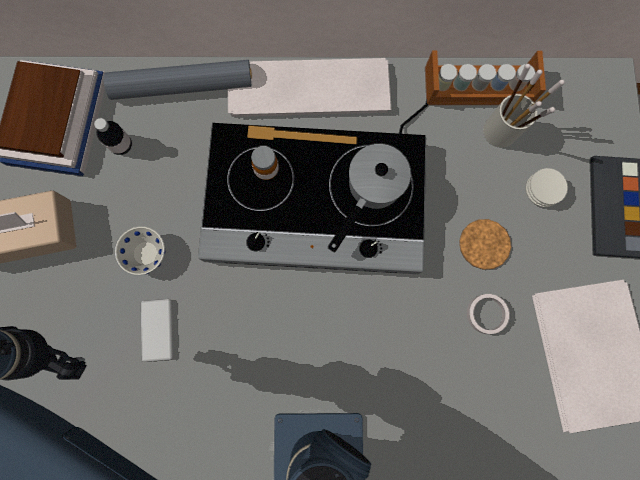

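View pics/scene0.png

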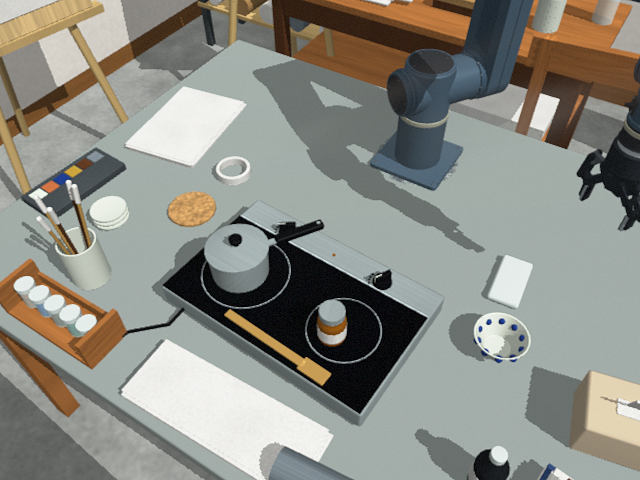

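The top view shows the pan on the right (large) ring at (371,183) with its handle end at (335,245). The jar cap is at (264,155) on the small ring centred near (261,180), and the trivet is at (486,244). The tape roll is at (490,314), the bowl at (139,250), and the knobs at (257,241) and (369,248).

```bash
cat > h.py <<'E'
from cell import read_state, viewer, ticket, env
import cv2,numpy as np
from scipy.optimize import least_squares
np.set_printoptions(precision=4,suppress=True)
def rays(name,px,pose=None):
    px=np.atleast_2d(np.asarray(px,float)); m=viewer.camera_model(name); K=m['mtx']
    d=np.c_[(px[:,0]-K[0,2])/K[0,0],(px[:,1]-K[1,2])/K[1,1],np.ones(len(px))]
    if name!='wrist': return np.array(m['xyz']),d@np.array(m['orientation']).T
    th=np.hypot(d[:,0],d[:,1]); k=np.sinc(th/np.pi)  # sin(th)/th
    d=np.c_[d[:,0]*k,d[:,1]*k,np.cos(th)]
    T=np.array(m['tool_from_camera']); p,R=pose
    return p+R@T[:3,3], d@(R@T[:3,:3]).T
def plane(name,px,z,pose=None):
    o,d=rays(name,px,pose); return (o+d*((z-o[2])/d[:,2])[:,None])[:,:2]
def wristpose():
    s=read_state(); return np.array(s['tool_pos']),np.array(s['eef_rot'])
def circle(P,r=None):
    c=P.mean(0)
    if r: return least_squares(lambda c:np.hypot(*(P-c).T)-r,c,loss='soft_l1',f_scale=.002).x
    return least_squares(lambda v:np.hypot(*(P-v[:2]).T)-v[2],[*c,.05],loss='soft_l1',f_scale=.002).x
E
python3 - <<'E'
from h import *
im={n:cv2.imread(f'pics/{n}0.png') for n in ['top','scene']}
g=im['top'].max(2)
ys,xs=np.nonzero((g>60)); P=plane('top',np.c_[xs,ys],.066)
res={}
for nm,c,r in [('small',(261,180),.07375),('large',(371,185),.09375)]:
    c=plane('top',c,.066)[0]
    for tol in (.012,.006,.005):
        d=np.hypot(*(P-c).T); S=P[abs(d-r)<tol]; c=circle(S,r)
    res[nm]=c; print(nm,c,len(S))
a=res['small']-res['large']; print('dist',np.hypot(*a),'yaw',np.arctan2(-a[0],a[1]))
yw=np.arctan2(-a[0],a[1]); ex=np.array([np.cos(yw),np.sin(yw)])
for k in res: print('knob',k,res[k]-.145*ex)
# trivet
hsv={n:cv2.cvtColor(im[n],cv2.COLOR_BGR2HSV) for n in im}
for n,(x,y) in [('top',(486,244)),('scene',(192,209))]:
    m=cv2.inRange(hsv[n],(5,90,60),(25,255,255)); q=np.zeros_like(m); q[y-35:y+35,x-35:x+35]=255; m&=q
    C=max(cv2.findContours(m,0,1)[0],key=cv2.contourArea)[:,0]
    print('trivet',n,circle(plane(n,C,.010)))
# coarse points
for t,p,z in [('jarcap',(264,154),.15),('lidknob',(381,170),.173),('handle end',(335,246),.124),('handle root',(362,204),.124),('bowl',(139,250),.05),('tape',(490,314),.024),('knobS',(257,241),.09),('knobL',(369,248),.09)]:
    print(t,plane('top',p,z)[0])
for t,p,z in [('jarcap',(332,312),.15),('lidknob',(235,240),.173),('handle end',(321,224),.124),('handle root',(268,243),.124)]:
    print('sc',t,plane('scene',p,z)[0])
a=cv2.resize(im['top'][115:275,195:435],None,fx=3.3,fy=3.3,interpolation=2); cv2.imwrite('pics/crop.png',a[:600,:800])
E
```

```text
small [0.6114 0.1281] 332
large [ 0.5959 -0.1211] 494
dist 0.24967085387539723 yaw -0.06220320659899534
knob small [0.4667 0.1371]
knob large [ 0.4511 -0.1121]
trivet top [ 0.4697 -0.3905  0.0583]
trivet scene [ 0.4757 -0.3878  0.059 ]
jarcap [0.6394 0.1126]
lidknob [ 0.5966 -0.1307]
handle end [ 0.4464 -0.0363]
handle root [ 0.5368 -0.0949]
bowl [0.4511 0.3959]
tape [ 0.3074 -0.3868]
knobS [0.4635 0.1304]
knobL [ 0.4474 -0.1114]
sc jarcap [0.6403 0.1193]
sc lidknob [ 0.6077 -0.1251]
sc handle end [ 0.4435 -0.0275]
sc handle root [ 0.547 -0.093]
```

View pics/crop.png

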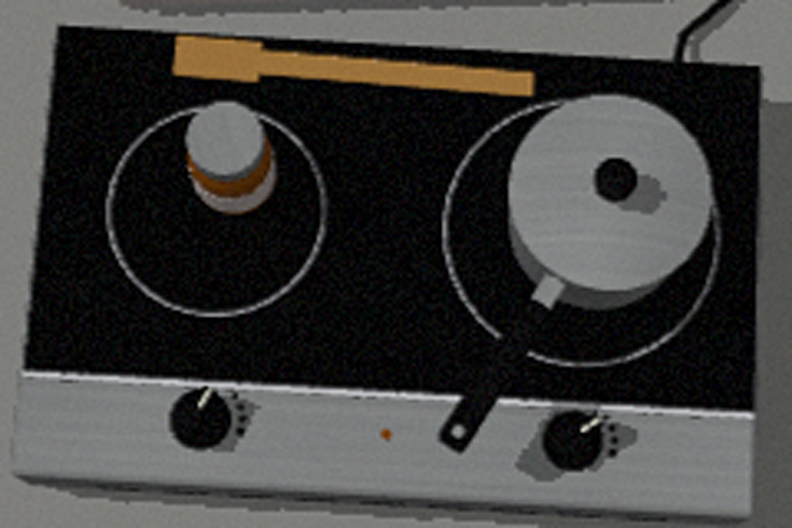

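The crop shows the jar cap at about (227,140), near the top of the small ring. The pan handle points toward the worker and to the left, between the two knobs. The large ring's knob pointer is up and to the right, at about 45°, and the small knob's is at about 20°. Moving above the jar for a closer look.

>>> play_rows(plan=[{"wz":-0.1175},{"wz":-0.1175},{"wz":-0.1175},{"wz":-0.1175},{"dx":-0.025,"dy":-0.025},{"dx":-0.025,"dy":-0.025},{"dx":-0.025,"dy":-0.025},{"dx":-0.025,"dy":-0.025}], newtons=30)

```text
invalid input
```

>>> play_rows(plan=[{"dx":-0.025,"dy":-0.025},{"dx":-0.025,"dy":-0.025},{"dx":-0.025,"dy":-0.025},{"dx":-0.025,"dy":-0.025},{"dx":-0.025,"dy":-0.025},{"dx":-0.025,"dy":-0.025},{"dx":-0.025,"dy":-0.025},{"dx":-0.025,"dy":-0.025}])

```text
invalid input
```

>>> play_rows(plan=[{"dx":-0.025,"dy":-0.025},{"dx":0,"dy":-0.025},{}])

```text
invalid input
```

```bash
python3 - <<'E'
from h import *
s=read_state(); print(s['time_s'],s['tool_pos'],s['eef_rot'],s['ft_force'],s['q'])
p=wristpose(); np.savez('w1.npz',p=p[0],R=p[1]); cv2.imwrite('pics/w1.png',viewer.capture('wrist'))
E
```

```text
0.1 [0.2374 0.4677 0.2492] [[-0.8917  0.4527 -0.0012]
 [ 0.4527  0.8917 -0.0018]
 [ 0.0003 -0.0021 -1.    ]] [0.5521 0.4193 0.2171] [ 0.9732  0.0487  0.0978  1.622  -0.      1.443 ]
```

View pics/w1.png

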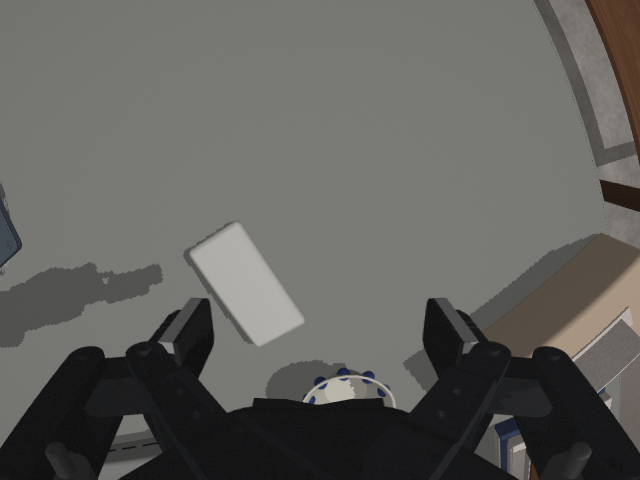

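>>> play_rows(plan=[{"jaw":0.085,"dx":0,"dy":0,"dz":0,"wx":0,"wy":0,"wz":-0.1175},{"jaw":0.085,"dx":0,"dy":0,"dz":0,"wx":0,"wy":0,"wz":-0.1175},{"jaw":0.085,"dx":0,"dy":0,"dz":0,"wx":0,"wy":0,"wz":-0.1175},{"jaw":0.085,"dx":0,"dy":0,"dz":0,"wx":0,"wy":0,"wz":-0.1175},{"jaw":0.085,"dx":-0.025,"dy":-0.025,"dz":0,"wx":0,"wy":0,"wz":0},{"jaw":0.085,"dx":-0.025,"dy":-0.025,"dz":0,"wx":0,"wy":0,"wz":0},{"jaw":0.085,"dx":-0.025,"dy":-0.025,"dz":0,"wx":0,"wy":0,"wz":0},{"jaw":0.085,"dx":-0.025,"dy":-0.025,"dz":0,"wx":0,"wy":0,"wz":0}], newtons=30)

```text
time_s: 0.82
tool_pos: [0.3382, 0.367, 0.2499]
eef_rot: [[-1.0, -0.001, -0.001], [-0.001, 1.0, -0.0], [0.001, -0.0, -1.0]]
ft_force: [2.2, 1.7, -0.4]
opening: 0.0852
```

```bash
python3 - <<'E'
from h import *
s=read_state(); print(s['time_s'],s['tool_pos'],s['eef_rot'],s['q'])
for n,(x,y),w in [('top',(264,155),16),('scene',(332,311),18)]:
    im=cv2.imread(f'pics/{n}0.png')[y-w:y+w,x-w:x+w]; hsv=cv2.cvtColor(im,cv2.COLOR_BGR2HSV)
    m=cv2.inRange(hsv,(0,0,75),(180,60,255))
    num,lab,st,ce=cv2.connectedComponentsWithStats(m); print(n,st[1:],ce[1:])
    k=lab[w,w]; C=max(cv2.findContours((lab==k).astype('u1'),0,1)[0],key=cv2.contourArea)[:,0]+[x-w,y-w]
    print(' cap circle',circle(plane(n,C,.150)), circle(plane(n,C,.150),.028))
# stirrer edge
print('stirrer near edge',plane('top',[(249,139),(274,140)],.071))
E
```

```text
0.8167 [0.3382 0.367  0.2499] [[-1.     -0.0014 -0.0005]
 [-0.0014  1.     -0.0005]
 [ 0.0005 -0.0005 -1.    ]] [ 0.6919 -0.0188  0.0307  1.621  -0.      0.6905]
top [[  0   7  32  22 433]
 [ 27  25   3   7  13]
 [  4  29   1   1   1]
 [  6  31   1   1   1]] [[14.8222 17.2263]
 [28.3846 28.8462]
 [ 4.     29.    ]
 [ 6.     31.    ]]
 cap circle [0.635  0.1151 0.0248] [0.6361 0.1149]
scene [[  0   5  36  28 637]
 [  3  31   2   5   6]
 [ 33  30   1   1   1]
 [ 31  34   2   2   3]] [[17.9137 18.416 ]
 [ 3.1667 33.3333]
 [33.     30.    ]
 [31.6667 34.6667]]
 cap circle [0.6382 0.119  0.0286] [0.6383 0.1187]
stirrer near edge [[0.7028 0.1541]
 [0.7004 0.0972]]
```

>>> play_rows(plan=[{"jaw":0.085,"dx":-0.03,"dy":-0.025,"dz":0,"wx":0,"wy":0,"wz":0},{"jaw":0.085,"dx":-0.03,"dy":-0.025,"dz":0,"wx":0,"wy":0,"wz":0},{"jaw":0.085,"dx":-0.03,"dy":-0.025,"dz":0,"wx":0,"wy":0,"wz":0},{"jaw":0.085,"dx":-0.03,"dy":-0.025,"dz":0,"wx":0,"wy":0,"wz":0},{"jaw":0.085,"dx":-0.03,"dy":-0.025,"dz":0,"wx":0,"wy":0,"wz":0},{"jaw":0.085,"dx":-0.03,"dy":-0.025,"dz":0,"wx":0,"wy":0,"wz":0},{"jaw":0.085,"dx":-0.03,"dy":-0.025,"dz":0,"wx":0,"wy":0,"wz":0},{"jaw":0.085,"dx":-0.03,"dy":-0.025,"dz":0,"wx":0,"wy":0,"wz":0}])

```text
time_s: 1.48
tool_pos: [0.5788, 0.1666, 0.2498]
eef_rot: [[-1.0, 0.0, -0.001], [0.0, 1.0, 0.0], [0.001, 0.0, -1.0]]
ft_force: [0.2, 0.6, 0.1]
opening: 0.0847
```

>>> play_rows(plan=[{"jaw":0.085,"dx":-0.03,"dy":-0.025,"dz":0,"wx":0,"wy":0,"wz":0},{"jaw":0.085,"dx":-0.03,"dy":-0.025,"dz":0,"wx":0,"wy":0,"wz":0},{"jaw":0.085,"dx":0,"dy":0,"dz":0,"wx":0,"wy":0,"wz":0},{"jaw":0.085,"dx":0,"dy":0,"dz":0,"wx":0,"wy":0,"wz":0}])

```text
time_s: 1.82
tool_pos: [0.6386, 0.1161, 0.2474]
eef_rot: [[-1.0, 0.003, -0.004], [0.003, 1.0, -0.0], [0.004, -0.0, -1.0]]
ft_force: [-0.3, -1.0, 0.8]
opening: 0.0853
```

```bash
python3 - <<'E'
from h import *
p=wristpose(); print(*p); im=viewer.capture('wrist'); cv2.imwrite('pics/w2.png',im); np.savez('w2.npz',p=p[0],R=p[1])
E
```

```text
[0.6386 0.1161 0.2474] [[-1.      0.0034 -0.0042]
 [ 0.0034  1.     -0.0002]
 [ 0.0042 -0.0002 -1.    ]]
```

View pics/w2.png

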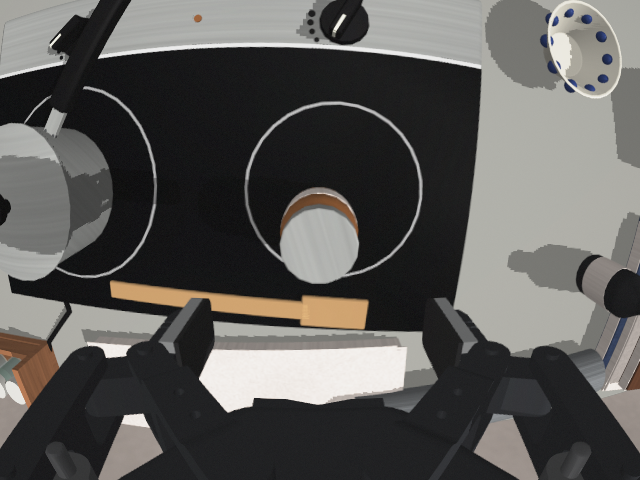

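The jar cap is between the fingers' line of travel at (319,245). The small ring's print is clear, centred near (334,190), and the stirrer lies below the jar at rows 285–325.

```bash
python3 - <<'E'
from h import *
f=np.load('w2.npz'); pose=(f['p'],f['R']); im=cv2.imread('pics/w2.png'); hsv=cv2.cvtColor(im,cv2.COLOR_BGR2HSV)
m=cv2.inRange(hsv,(0,0,110),(180,40,255)); 
q=np.zeros_like(m); cv2.circle(q,(319,245),48,255,-1); m=cv2.morphologyEx(m&q,cv2.MORPH_OPEN,np.ones((7,7)))
C=max(cv2.findContours(m,0,1)[0],key=cv2.contourArea)[:,0]
print('cap',circle(plane('wrist',C,.150,pose)))
ys,xs=np.nonzero(im.max(2)>90); P=plane('wrist',np.c_[xs,ys],.066,pose); c=np.array([.6114,.1281])
for t in (.012,.006,.005):
    S=P[abs(np.hypot(*(P-c).T)-.07375)<t]; c=circle(S,.07375)
print('small ring',c,len(S))
E
```

```text
cap [0.6352 0.1172 0.0242]
small ring [0.6124 0.1299] 2303
```

>>> play_rows(plan=[{"jaw":0.085,"dx":0,"dy":0.001,"dz":0.03,"wx":0,"wy":0,"wz":0},{"jaw":0.085,"dx":0,"dy":0,"dz":0.03,"wx":0,"wy":0,"wz":0},{"jaw":0.085,"dx":0,"dy":0,"dz":0.03,"wx":0,"wy":0,"wz":0},{"jaw":0.085,"dx":0,"dy":0,"dz":0.03,"wx":0,"wy":0,"wz":0},{"jaw":0.085,"dx":0,"dy":0,"dz":0.012,"wx":0,"wy":0,"wz":0},{"jaw":0.04,"dx":0,"dy":0,"dz":0,"wx":0,"wy":0,"wz":0},{"jaw":0.04,"dx":0,"dy":0,"dz":0,"wx":0,"wy":0,"wz":0},{"jaw":0.04,"dx":0,"dy":0,"dz":0,"wx":0,"wy":0,"wz":0}], newtons=30)

```text
time_s: 2.53
tool_pos: [0.6388, 0.1197, 0.1214]
eef_rot: [[-1.0, -0.001, 0.004], [-0.001, 1.0, 0.0], [-0.004, 0.0, -1.0]]
ft_force: [0.1, -0.1, -2.0]
opening: 0.0547
```

>>> play_rows(plan=[{"jaw":0.04,"dx":0,"dy":0,"dz":0,"wx":0,"wy":0,"wz":0},{"jaw":0.04,"dx":0,"dy":0,"dz":0,"wx":0,"wy":0,"wz":0},{"jaw":0.04,"dx":0,"dy":0,"dz":0,"wx":0,"wy":0,"wz":0},{"jaw":0.04,"dx":0,"dy":0,"dz":-0.02,"wx":0,"wy":0,"wz":0}])

```text
time_s: 2.87
tool_pos: [0.6356, 0.119, 0.1348]
eef_rot: [[-1.0, -0.0, -0.007], [-0.0, 1.0, -0.0], [0.007, -0.0, -1.0]]
ft_force: [-0.6, -0.5, -2.9]
opening: 0.0547
```

>>> play_rows(plan=[{"jaw":0.04,"dx":0,"dy":0,"dz":-0.03,"wx":0,"wy":0,"wz":0},{"jaw":0.04,"dx":0,"dy":0,"dz":-0.03,"wx":0,"wy":0,"wz":0},{"jaw":0.04,"dx":0,"dy":0,"dz":-0.03,"wx":0,"wy":0,"wz":0},{"jaw":0.04,"dx":0.01,"dy":-0.01,"dz":-0.025,"wx":0,"wy":0,"wz":0},{"jaw":0.04,"dx":0.012,"dy":-0.025,"dz":0,"wx":0,"wy":0,"wz":0},{"jaw":0.04,"dx":0.012,"dy":-0.03,"dz":0,"wx":0,"wy":0,"wz":0},{"jaw":0.04,"dx":0.012,"dy":-0.03,"dz":0,"wx":0,"wy":0,"wz":0},{"jaw":0.04,"dx":0.012,"dy":-0.03,"dz":0,"wx":0,"wy":0,"wz":0}])

```text
time_s: 3.53
tool_pos: [0.5793, -0.0068, 0.2537]
eef_rot: [[-1.0, -0.001, 0.001], [-0.001, 1.0, -0.0], [-0.001, -0.0, -1.0]]
ft_force: [0.7, -0.6, -1.4]
opening: 0.0544
```

>>> play_rows(plan=[{"jaw":0.04,"dx":0.012,"dy":-0.035,"dz":0,"wx":0,"wy":0,"wz":0},{"jaw":0.04,"dx":0.012,"dy":-0.035,"dz":0,"wx":0,"wy":0,"wz":0},{"jaw":0.04,"dx":0.012,"dy":-0.035,"dz":0,"wx":0,"wy":0,"wz":0},{"jaw":0.04,"dx":0.012,"dy":-0.035,"dz":0,"wx":0,"wy":0,"wz":0},{"jaw":0.04,"dx":0.012,"dy":-0.035,"dz":0,"wx":0,"wy":0,"wz":0},{"jaw":0.04,"dx":0.012,"dy":-0.035,"dz":0,"wx":0,"wy":0,"wz":0},{"jaw":0.04,"dx":0.012,"dy":-0.035,"dz":0,"wx":0,"wy":0,"wz":0},{"jaw":0.04,"dx":0.012,"dy":-0.035,"dz":0,"wx":0,"wy":0,"wz":0}])

```text
time_s: 4.2
tool_pos: [0.4829, -0.2875, 0.2536]
eef_rot: [[-1.0, 0.0, 0.0], [0.0, 1.0, -0.0], [-0.0, -0.0, -1.0]]
ft_force: [0.4, 0.7, -1.8]
opening: 0.0544
```

>>> play_rows(plan=[{"jaw":0.04,"dx":0.01,"dy":-0.03,"dz":0,"wx":0,"wy":0,"wz":0},{"jaw":0.04,"dx":0,"dy":-0.03,"dz":0,"wx":0,"wy":0,"wz":0},{"jaw":0.04,"dx":0,"dy":-0.02,"dz":0,"wx":0,"wy":0,"wz":0},{"jaw":0.04,"dx":0,"dy":0,"dz":0,"wx":0,"wy":0,"wz":0},{"jaw":0.04,"dx":0,"dy":0,"dz":0,"wx":0,"wy":0,"wz":0}])

```text
time_s: 4.62
tool_pos: [0.4733, -0.3668, 0.2528]
eef_rot: [[-1.0, 0.002, -0.001], [0.002, 1.0, 0.001], [0.001, 0.001, -1.0]]
ft_force: [-0.1, 0.6, -1.6]
opening: 0.0543
```

>>> play_rows(plan=[{"jaw":0.04,"dx":0,"dy":-0.022,"dz":0.01,"wx":0,"wy":0,"wz":0},{"jaw":0.04,"dx":0,"dy":0,"dz":0.03,"wx":0,"wy":0,"wz":0},{"jaw":0.04,"dx":0,"dy":0,"dz":0.03,"wx":0,"wy":0,"wz":0},{"jaw":0.04,"dx":0,"dy":0,"dz":0.03,"wx":0,"wy":0,"wz":0},{"jaw":0.04,"dx":0,"dy":0,"dz":0.03,"wx":0,"wy":0,"wz":0},{"jaw":0.04,"dx":0,"dy":0,"dz":0.025,"wx":0,"wy":0,"wz":0},{"jaw":0.04,"dx":0,"dy":0,"dz":0.02,"wx":0,"wy":0,"wz":0},{"jaw":0.04,"dx":0,"dy":0,"dz":0,"wx":0,"wy":0,"wz":0}])

```text
time_s: 5.28
tool_pos: [0.4712, -0.3833, 0.0723]
eef_rot: [[-1.0, -0.002, -0.008], [-0.002, 1.0, 0.008], [0.008, 0.008, -1.0]]
ft_force: [0.7, 0.6, -2.2]
opening: 0.0543
```

>>> play_rows(plan=[{"jaw":0.04,"dx":0,"dy":0,"dz":0,"wx":0,"wy":0,"wz":0},{"jaw":0.04,"dx":0,"dy":0,"dz":0.003,"wx":0,"wy":0,"wz":0},{"jaw":0.04,"dx":0,"dy":0,"dz":0.002,"wx":0,"wy":0,"wz":0},{"jaw":0.04,"dx":0,"dy":0,"dz":0,"wx":0,"wy":0,"wz":0}])

```text
time_s: 5.62
tool_pos: [0.4748, -0.3885, 0.0752]
eef_rot: [[-1.0, -0.0, 0.002], [-0.0, 1.0, -0.002], [-0.002, -0.002, -1.0]]
ft_force: [0.5, -0.9, -2.7]
opening: 0.0544
```

>>> play_rows(plan=[{"jaw":0.04,"dx":0,"dy":0,"dz":0.003,"wx":0,"wy":0,"wz":0},{"jaw":0.04,"dx":0,"dy":0,"dz":0.002,"wx":0,"wy":0,"wz":0},{"jaw":0.04,"dx":0,"dy":0,"dz":0,"wx":0,"wy":0,"wz":0},{"jaw":0.04,"dx":0,"dy":0,"dz":0,"wx":0,"wy":0,"wz":0}])

```text
time_s: 5.95
tool_pos: [0.4737, -0.3878, 0.0682]
eef_rot: [[-1.0, -0.0, -0.0], [-0.0, 1.0, 0.0], [0.0, 0.0, -1.0]]
ft_force: [0.6, 0.9, -1.5]
opening: 0.054
```

>>> play_rows(plan=[{"jaw":0.04,"dx":0,"dy":0,"dz":0.002,"wx":0,"wy":0,"wz":0},{"jaw":0.04,"dx":0,"dy":0,"dz":0.001,"wx":0,"wy":0,"wz":0},{"jaw":0.04,"dx":0,"dy":0,"dz":0,"wx":0,"wy":0,"wz":0},{"jaw":0.04,"dx":0,"dy":0,"dz":0,"wx":0,"wy":0,"wz":0}])

```text
time_s: 6.28
tool_pos: [0.4738, -0.3878, 0.0652]
eef_rot: [[-1.0, -0.0, -0.0], [-0.0, 1.0, 0.0], [0.0, 0.0, -1.0]]
ft_force: [0.0, 1.1, -2.3]
opening: 0.0545
```

>>> play_rows(plan=[{"jaw":0.04,"dx":0,"dy":0,"dz":0.0015,"wx":0,"wy":0,"wz":0},{"jaw":0.04,"dx":0,"dy":0,"dz":0.0,"wx":0,"wy":0,"wz":0},{"jaw":0.04,"dx":0,"dy":0,"dz":0,"wx":0,"wy":0,"wz":0}])

```text
time_s: 6.53
tool_pos: [0.4739, -0.3879, 0.065]
eef_rot: [[-1.0, -0.0, 0.0], [-0.0, 1.0, -0.001], [-0.0, -0.001, -1.0]]
ft_force: [-1.8, 1.7, 3.3]
opening: 0.0543
```

>>> play_rows(plan=[{"jaw":0.04,"dx":0,"dy":0,"dz":0.0015,"wx":0,"wy":0,"wz":0},{"jaw":0.04,"dx":0,"dy":0,"dz":0.0,"wx":0,"wy":0,"wz":0},{"jaw":0.04,"dx":0,"dy":0,"dz":0,"wx":0,"wy":0,"wz":0}])

```text
time_s: 6.78
tool_pos: [0.4739, -0.3879, 0.0649]
eef_rot: [[-1.0, -0.0, 0.001], [-0.0, 1.0, -0.001], [-0.001, -0.001, -1.0]]
ft_force: [-4.3, 3.2, 9.9]
opening: 0.0547
```

>>> play_rows(plan=[{"jaw":0.04,"dx":0,"dy":0,"dz":0.001,"wx":0,"wy":0,"wz":0},{"jaw":0.04,"dx":0,"dy":0,"dz":0.0,"wx":0,"wy":0,"wz":0},{"jaw":0.04,"dx":0,"dy":0,"dz":0,"wx":0,"wy":0,"wz":0}])

```text
time_s: 7.03
tool_pos: [0.474, -0.388, 0.0649]
eef_rot: [[-1.0, -0.0, 0.001], [-0.0, 1.0, -0.001], [-0.001, -0.001, -1.0]]
ft_force: [-4.8, 4.7, 13.6]
opening: 0.0545
```

The force rose to 13 N at z 0.065, so the jar is standing on the cork. Unloading, releasing and backing up.

>>> play_rows(plan=[{"jaw":0.04,"dx":0,"dy":0,"dz":-0.003,"wx":0,"wy":0,"wz":0},{"jaw":0.04,"dx":0,"dy":0,"dz":0,"wx":0,"wy":0,"wz":0},{"jaw":0.085,"dx":0,"dy":0,"dz":0,"wx":0,"wy":0,"wz":0},{"jaw":0.085,"dx":0,"dy":0,"dz":0,"wx":0,"wy":0,"wz":0},{"jaw":0.085,"dx":0,"dy":0,"dz":0,"wx":0,"wy":0,"wz":0},{"jaw":0.085,"dx":0,"dy":0,"dz":0,"wx":0,"wy":0,"wz":0},{"jaw":0.085,"dx":0,"dy":0,"dz":-0.02,"wx":0,"wy":0,"wz":0},{"jaw":0.085,"dx":0,"dy":0,"dz":-0.03,"wx":0,"wy":0,"wz":0}])

```text
time_s: 7.7
tool_pos: [0.4715, -0.3855, 0.1099]
eef_rot: [[-1.0, -0.0, -0.007], [-0.0, 1.0, 0.007], [0.007, 0.007, -1.0]]
ft_force: [0.9, -0.4, 0.6]
opening: 0.0851
```

>>> play_rows(plan=[{"jaw":0.085,"dx":0,"dy":0,"dz":-0.035,"wx":0,"wy":0,"wz":0},{"jaw":0.085,"dx":0,"dy":0,"dz":-0.035,"wx":0,"wy":0,"wz":0},{"jaw":0.085,"dx":0,"dy":0,"dz":-0.035,"wx":0,"wy":0,"wz":0},{"jaw":0.085,"dx":0,"dy":0,"dz":-0.03,"wx":0,"wy":0,"wz":0},{"jaw":0.085,"dx":-0.01,"dy":0.03,"dz":0,"wx":0,"wy":0,"wz":0},{"jaw":0.085,"dx":-0.01,"dy":0.03,"dz":0,"wx":0,"wy":0,"wz":0},{"jaw":0.085,"dx":-0.01,"dy":0.03,"dz":0,"wx":0,"wy":0,"wz":0},{"jaw":0.085,"dx":-0.01,"dy":0.03,"dz":0,"wx":0,"wy":0,"wz":0}])

```text
time_s: 8.37
tool_pos: [0.5142, -0.267, 0.2495]
eef_rot: [[-1.0, 0.001, 0.001], [0.001, 1.0, -0.0], [-0.001, -0.0, -1.0]]
ft_force: [0.2, -0.6, -0.7]
opening: 0.0848
```

>>> play_rows(plan=[{"jaw":0.085,"dx":-0.01,"dy":0.03,"dz":0,"wx":0,"wy":0,"wz":0},{"jaw":0.085,"dx":-0.01,"dy":0.03,"dz":0,"wx":0,"wy":0,"wz":0},{"jaw":0.085,"dx":-0.01,"dy":0.03,"dz":0,"wx":0,"wy":0,"wz":0},{"jaw":0.085,"dx":-0.01,"dy":0.03,"dz":0,"wx":0,"wy":0,"wz":0},{"jaw":0.085,"dx":-0.01,"dy":0.03,"dz":0,"wx":0,"wy":0,"wz":0},{"jaw":0.085,"dx":0,"dy":0.02,"dz":0,"wx":0,"wy":0,"wz":0},{"jaw":0.085,"dx":0,"dy":0,"dz":0,"wx":0,"wy":0,"wz":0},{"jaw":0.085,"dx":0,"dy":0,"dz":0,"wx":0,"wy":0,"wz":0}])

```text
time_s: 9.03
tool_pos: [0.5639, -0.0968, 0.2492]
eef_rot: [[-1.0, -0.003, -0.0], [-0.003, 1.0, -0.001], [0.0, -0.001, -1.0]]
ft_force: [-0.2, 0.2, 0.0]
opening: 0.0849
```

```bash
python3 - <<'E'
from h import *
p=wristpose(); print(*p); im=viewer.capture('wrist'); cv2.imwrite('pics/w3.png',im); np.savez('w3.npz',p=p[0],R=p[1])
E
```

```text
[ 0.5639 -0.0968  0.2492] [[-1.     -0.0026 -0.0002]
 [-0.0026  1.     -0.0005]
 [ 0.0002 -0.0005 -1.    ]]
```

View pics/w3.png

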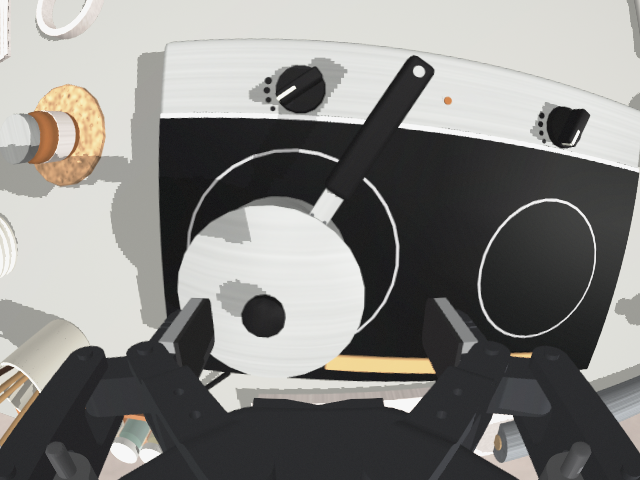

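The jar stands upright on the cork at (60,135). The lid knob is at (264,316), the handle runs from (418,63) to (337,185), and the large knob is centred near (300,89) with its white pointer toward (278,104).

```bash
python3 - <<'E'
from h import *
f=np.load('w3.npz'); pose=(f['p'],f['R']); im=cv2.imread('pics/w3.png')
g=im.max(2)
# lid knob blob
m=((g<70)*255).astype('u1'); q=np.zeros_like(m); cv2.circle(q,(264,316),30,255,-1)
C=max(cv2.findContours(m&q,0,1)[0],key=cv2.contourArea)[:,0]; print('lidknob',circle(plane('wrist',C,.170,pose)))
# handle: dark over strip/glass: edges hand points both sides
A=plane('wrist',[(401,62),(434,70),(328,178),(353,196),(418,71)],.132,pose)
print('handle pts',A, 'widths',np.hypot(*(A[0]-A[1])),np.hypot(*(A[2]-A[3])))
n,r=(A[0]+A[1])/2,(A[2]+A[3])/2; d=n-r; print('near',n,'root',r,'ang',np.degrees(np.arctan2(d[1],d[0])))
# large knob dark pixels
m=((g<60)*255).astype('u1'); q=np.zeros_like(m); cv2.circle(q,(300,89),34,255,-1)
C=max(cv2.findContours(m&q,0,1)[0],key=cv2.contourArea); x,y,w,h=cv2.boundingRect(C); print('knob box',x,y,w,h)
print('skirt', circle(plane('wrist',C[:,0],.070,pose)))
w=plane('wrist',[(277,104),(297,90)],.09,pose); d=w[0]-w[1]; print('pointer',w,np.degrees(np.arctan2(d[1],d[0])))
c=cv2.resize(im[50:130,230:450],None,fx=3.6,fy=3.6,interpolation=2); cv2.imwrite('pics/c3.png',c)
E
```

```text
lidknob [ 0.6    -0.13    0.0136]
handle pts [[ 0.4429 -0.0431]
 [ 0.4465 -0.0207]
 [ 0.5206 -0.09  ]
 [ 0.5323 -0.0736]
 [ 0.4482 -0.0317]] widths 0.022704247602276267 0.020146502806154584
near [ 0.4447 -0.0319] root [ 0.5265 -0.0818] ang 148.59924684461524
knob box 276 66 49 47
skirt [ 0.4538 -0.1095  0.0187]
pointer [[ 0.4683 -0.1272]
 [ 0.4578 -0.1122]] -54.982923841455566
```

View pics/c3.png

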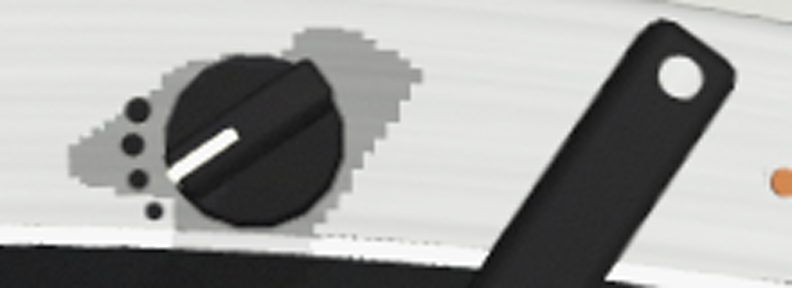

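The crop shows the large knob's pointer about 51° clockwise from its off direction. The pan is at (0.600,-0.130) with its handle at 148°. I'll grip the handle about 120 mm from the axis.

>>> play_rows(plan=[{"jaw":0.055,"dx":0.033,"dy":0.015,"dz":0,"wx":0,"wy":0,"wz":0},{"jaw":0.055,"dx":0.033,"dy":0.015,"dz":0,"wx":0,"wy":0,"wz":0},{"jaw":0.055,"dx":0,"dy":0,"dz":0,"wx":0,"wy":0,"wz":0.111},{"jaw":0.055,"dx":0,"dy":0,"dz":0,"wx":0,"wy":0,"wz":0.111},{"jaw":0.055,"dx":0,"dy":0,"dz":0,"wx":0,"wy":0,"wz":0.111},{"jaw":0.055,"dx":0,"dy":0,"dz":0,"wx":0,"wy":0,"wz":0.111},{"jaw":0.055,"dx":0,"dy":0,"dz":0,"wx":0,"wy":0,"wz":0.111},{"jaw":0.055,"dx":0,"dy":0,"dz":0,"wx":0,"wy":0,"wz":0}])

```text
time_s: 9.75
tool_pos: [0.4976, -0.0694, 0.2492]
eef_rot: [[-0.848, 0.53, 0.0], [0.53, 0.848, -0.001], [-0.0, -0.0, -1.0]]
ft_force: [-0.9, -0.9, 0.0]
opening: 0.0548
```

>>> play_rows(plan=[{"jaw":0.055,"dx":0,"dy":0,"dz":0.03,"wx":0,"wy":0,"wz":0},{"jaw":0.055,"dx":0,"dy":0,"dz":0.03,"wx":0,"wy":0,"wz":0},{"jaw":0.055,"dx":0,"dy":0,"dz":0,"wx":0,"wy":0,"wz":0},{"jaw":0.055,"dx":0,"dy":0,"dz":0,"wx":0,"wy":0,"wz":0}])

```text
time_s: 10.08
tool_pos: [0.4958, -0.0681, 0.187]
eef_rot: [[-0.85, 0.526, -0.006], [0.526, 0.85, 0.001], [0.006, -0.002, -1.0]]
ft_force: [0.3, 0.1, 1.0]
opening: 0.0549
```

>>> play_rows(plan=[{"jaw":0.055,"dx":0,"dy":0.001,"dz":0.025,"wx":0,"wy":0,"wz":0},{"jaw":0.055,"dx":0,"dy":0,"dz":0.025,"wx":0,"wy":0,"wz":0},{"jaw":0.055,"dx":0,"dy":0,"dz":0.014,"wx":0,"wy":0,"wz":0},{"jaw":0.055,"dx":0,"dy":0,"dz":0,"wx":0,"wy":0,"wz":0},{"jaw":0.055,"dx":0,"dy":0,"dz":0,"wx":0,"wy":0,"wz":0},{"jaw":0.055,"dx":0,"dy":0,"dz":0,"wx":0,"wy":0,"wz":0}])

```text
time_s: 10.58
tool_pos: [0.5002, -0.0677, 0.1283]
eef_rot: [[-0.85, 0.527, 0.004], [0.527, 0.85, -0.001], [-0.004, 0.001, -1.0]]
ft_force: [1.1, 0.5, -0.2]
opening: 0.0546
```

>>> play_rows(plan=[{"jaw":0.03,"dx":0,"dy":0,"dz":0,"wx":0,"wy":0,"wz":0},{"jaw":0.024,"dx":0,"dy":0,"dz":0,"wx":0,"wy":0,"wz":0},{"jaw":0.012,"dx":0,"dy":0,"dz":0,"wx":0,"wy":0,"wz":0},{"jaw":0.01,"dx":0,"dy":0,"dz":0,"wx":0,"wy":0,"wz":0},{"jaw":0.01,"dx":0,"dy":0,"dz":0,"wx":0,"wy":0,"wz":0},{"jaw":0.01,"dx":0,"dy":0,"dz":0,"wx":0,"wy":0,"wz":0}], newtons=40)

```text
time_s: 11.08
tool_pos: [0.4992, -0.0671, 0.1269]
eef_rot: [[-0.85, 0.527, 0.003], [0.527, 0.85, -0.001], [-0.003, 0.001, -1.0]]
ft_force: [-0.7, 0.6, 5.5]
opening: 0.0195
```

>>> play_rows(plan=[{"jaw":0.01,"dx":0,"dy":0,"dz":-0.002,"wx":0,"wy":0,"wz":0},{"jaw":0.01,"dx":0,"dy":0,"dz":0,"wx":0,"wy":0,"wz":0},{"jaw":0.01,"dx":0,"dy":0,"dz":0,"wx":0,"wy":0,"wz":0}])

```text
time_s: 11.33
tool_pos: [0.4985, -0.0671, 0.127]
eef_rot: [[-0.85, 0.527, 0.0], [0.527, 0.85, -0.0], [-0.0, -0.0, -1.0]]
ft_force: [1.2, 0.5, 0.3]
opening: 0.0196
```

>>> play_rows(plan=[{"jaw":0.01,"dx":0.0011,"dy":0.002,"dz":0,"wx":0,"wy":0,"wz":0},{"jaw":0.01,"dx":0.0022,"dy":0.004,"dz":0,"wx":0,"wy":0,"wz":0},{"jaw":0.01,"dx":0.0033,"dy":0.006,"dz":0,"wx":0,"wy":0,"wz":0},{"jaw":0.01,"dx":0.0033,"dy":0.006,"dz":0,"wx":0,"wy":0,"wz":0},{"jaw":0.01,"dx":0.0033,"dy":0.006,"dz":0,"wx":0,"wy":0,"wz":0},{"jaw":0.01,"dx":0.0022,"dy":0.004,"dz":0,"wx":0,"wy":0,"wz":0},{"jaw":0.01,"dx":0.0011,"dy":0.002,"dz":0,"wx":0,"wy":0,"wz":0}])

```text
time_s: 11.92
tool_pos: [0.4998, -0.0317, 0.1271]
eef_rot: [[-0.851, 0.526, -0.001], [0.526, 0.851, 0.0], [0.001, -0.0, -1.0]]
ft_force: [-0.7, -3.1, -0.7]
opening: 0.019
```

>>> play_rows(plan=[{"jaw":0.01,"dx":0.0022,"dy":0.004,"dz":0,"wx":0,"wy":0,"wz":0},{"jaw":0.01,"dx":0.0045,"dy":0.008,"dz":0,"wx":0,"wy":0,"wz":0},{"jaw":0.01,"dx":0.005,"dy":0.009,"dz":0,"wx":0,"wy":0,"wz":0},{"jaw":0.01,"dx":0.005,"dy":0.009,"dz":0,"wx":0,"wy":0,"wz":0},{"jaw":0.01,"dx":0.005,"dy":0.009,"dz":0,"wx":0,"wy":0,"wz":0},{"jaw":0.01,"dx":0.005,"dy":0.009,"dz":0,"wx":0,"wy":0,"wz":0},{"jaw":0.01,"dx":0.005,"dy":0.009,"dz":0,"wx":0,"wy":0,"wz":0},{"jaw":0.01,"dx":0.005,"dy":0.009,"dz":0,"wx":0,"wy":0,"wz":0}])

```text
time_s: 12.58
tool_pos: [0.5035, 0.0439, 0.1272]
eef_rot: [[-0.85, 0.526, -0.0], [0.526, 0.85, 0.0], [0.0, -0.0, -1.0]]
ft_force: [1.0, -2.3, -1.7]
opening: 0.0192
```

>>> play_rows(plan=[{"jaw":0.01,"dx":0.005,"dy":0.009,"dz":0,"wx":0,"wy":0,"wz":0},{"jaw":0.01,"dx":0.005,"dy":0.009,"dz":0,"wx":0,"wy":0,"wz":0},{"jaw":0.01,"dx":0.005,"dy":0.009,"dz":0,"wx":0,"wy":0,"wz":0},{"jaw":0.01,"dx":0.005,"dy":0.009,"dz":0,"wx":0,"wy":0,"wz":0},{"jaw":0.01,"dx":0.005,"dy":0.009,"dz":0,"wx":0,"wy":0,"wz":0},{"jaw":0.01,"dx":0.005,"dy":0.009,"dz":0,"wx":0,"wy":0,"wz":0},{"jaw":0.01,"dx":0.005,"dy":0.009,"dz":0,"wx":0,"wy":0,"wz":0},{"jaw":0.01,"dx":0.0033,"dy":0.006,"dz":0,"wx":0,"wy":0,"wz":0}])

```text
time_s: 13.25
tool_pos: [0.5074, 0.1229, 0.1273]
eef_rot: [[-0.85, 0.526, -0.0], [0.526, 0.85, 0.001], [0.0, 0.0, -1.0]]
ft_force: [-0.4, -1.9, -2.2]
opening: 0.0191
```

>>> play_rows(plan=[{"jaw":0.01,"dx":0.005,"dy":0.009,"dz":0.0005,"wx":0,"wy":0,"wz":0},{"jaw":0.01,"dx":0.005,"dy":0.009,"dz":0.0005,"wx":0,"wy":0,"wz":0},{"jaw":0.01,"dx":0.005,"dy":0.009,"dz":0,"wx":0,"wy":0,"wz":0},{"jaw":0.01,"dx":0.005,"dy":0.009,"dz":0,"wx":0,"wy":0,"wz":0},{"jaw":0.01,"dx":0.005,"dy":0.009,"dz":0,"wx":0,"wy":0,"wz":0},{"jaw":0.01,"dx":0.003,"dy":0.006,"dz":0,"wx":0,"wy":0,"wz":0},{"jaw":0.01,"dx":0.002,"dy":0.004,"dz":0,"wx":0,"wy":0,"wz":0},{"jaw":0.01,"dx":0,"dy":0,"dz":0,"wx":0,"wy":0,"wz":0}])

```text
time_s: 13.92
tool_pos: [0.5113, 0.1853, 0.127]
eef_rot: [[-0.851, 0.525, 0.001], [0.525, 0.851, 0.001], [-0.0, 0.002, -1.0]]
ft_force: [-0.9, -2.2, 4.7]
opening: 0.0197
```

```bash
python3 - <<'E'
from h import *
p=wristpose(); s=read_state(); print(s['tool_pos'],s['ft_force'])
im=viewer.capture('wrist'); cv2.imwrite('pics/w4.png',im); np.savez('w4.npz',p=p[0],R=p[1])
t=viewer.capture('top'); cv2.imwrite('pics/top4.png',t)
cv2.imwrite('pics/c4.png',cv2.resize(t[115:275,195:435],None,fx=3.3,fy=3.3,interpolation=2)[:600,:800])
E
```

```text
[0.5113 0.1853 0.127 ] [-0.8838 -2.2262  4.7027]
```

View pics/c4.png

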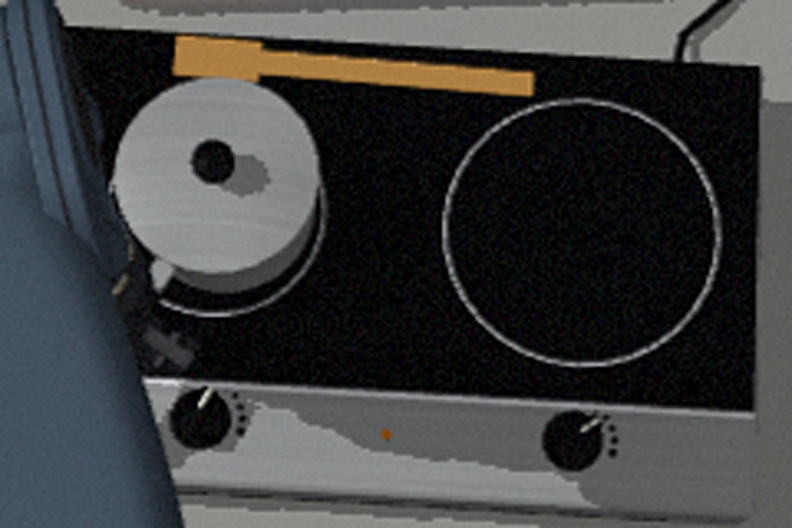

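```bash
python3 - <<'E'
from h import *
for n,c in [('top0',(381,170)),('top4',(260,164))]:
    im=cv2.imread(f'pics/{n}.png').max(2); m=((im<70)*255).astype('u1'); q=np.zeros_like(m); cv2.circle(q,c,11,255,-1)
    C=max(cv2.findContours(m&q,0,1)[0],key=cv2.contourArea)[:,0]; print(n,'lidknob',circle(plane('top',C,.172)))
f=np.load('w4.npz'); pose=(f['p'],f['R']); im=cv2.imread('pics/w4.png'); g=im.max(2)
ys,xs=np.nonzero(g>90)
K=plane('wrist',np.c_[xs,ys],.066,pose); c=np.array([.6124,.1299])
S=K[abs(np.hypot(*(K-c).T)-.07375)<.006]; print('ring pts',len(S))
print(read_state()['ft_force'],read_state()['tool_pos'])
E
```

```text
top0 lidknob [ 0.599  -0.1312  0.0131]
top4 lidknob [0.6106 0.1201 0.0129]
ring pts 27
[-0.5482 -0.461   4.0033] [0.5113 0.1852 0.127 ]
```

>>> play_rows(plan=[{"jaw":0.01,"dx":0.001,"dy":0.002,"dz":-0.0005,"wx":0,"wy":0,"wz":0},{"jaw":0.01,"dx":0.001,"dy":0.002,"dz":-0.0005,"wx":0,"wy":0,"wz":0},{"jaw":0.01,"dx":0.001,"dy":0.002,"dz":-0.0005,"wx":0,"wy":0,"wz":0},{"jaw":0.01,"dx":0.0005,"dy":0.0015,"dz":0,"wx":0,"wy":0,"wz":0},{"jaw":0.01,"dx":0,"dy":0,"dz":0,"wx":0,"wy":0,"wz":0},{"jaw":0.01,"dx":0,"dy":0,"dz":0,"wx":0,"wy":0,"wz":0}])

```text
time_s: 14.52
tool_pos: [0.5113, 0.1923, 0.1271]
eef_rot: [[-0.85, 0.527, -0.002], [0.527, 0.85, 0.0], [0.002, -0.001, -1.0]]
ft_force: [-1.0, -1.3, -0.6]
opening: 0.0192
```

>>> play_rows(plan=[{"jaw":0.03,"dx":0,"dy":0,"dz":0,"wx":0,"wy":0,"wz":0},{"jaw":0.055,"dx":0,"dy":0,"dz":0,"wx":0,"wy":0,"wz":0},{"jaw":0.055,"dx":0,"dy":0,"dz":0,"wx":0,"wy":0,"wz":0},{"jaw":0.055,"dx":0,"dy":0,"dz":0,"wx":0,"wy":0,"wz":0},{"jaw":0.055,"dx":0,"dy":0,"dz":-0.02,"wx":0,"wy":0,"wz":0},{"jaw":0.055,"dx":0,"dy":0,"dz":-0.03,"wx":0,"wy":0,"wz":0},{"jaw":0.055,"dx":0,"dy":0,"dz":-0.035,"wx":0,"wy":0,"wz":0},{"jaw":0.055,"dx":0,"dy":0,"dz":-0.035,"wx":0,"wy":0,"wz":0}])

```text
time_s: 15.18
tool_pos: [0.5112, 0.1924, 0.2484]
eef_rot: [[-0.85, 0.526, -0.002], [0.526, 0.85, 0.0], [0.002, -0.001, -1.0]]
ft_force: [0.7, 0.6, 0.3]
opening: 0.0551
```

>>> play_rows(plan=[{"jaw":0.035,"dx":0,"dy":0,"dz":0,"wx":0,"wy":0,"wz":0.1},{"jaw":0.035,"dx":0,"dy":0,"dz":0,"wx":0,"wy":0,"wz":0.1},{"jaw":0.035,"dx":0,"dy":0,"dz":0,"wx":0,"wy":0,"wz":0.1},{"jaw":0.035,"dx":0,"dy":0,"dz":0,"wx":0,"wy":0,"wz":0.105},{"jaw":0.035,"dx":-0.024,"dy":-0.0245,"dz":0,"wx":0,"wy":0,"wz":0},{"jaw":0.035,"dx":-0.024,"dy":-0.0245,"dz":0,"wx":0,"wy":0,"wz":0},{"jaw":0.035,"dx":-0.024,"dy":-0.0245,"dz":0,"wx":0,"wy":0,"wz":0},{"jaw":0.035,"dx":-0.024,"dy":-0.0245,"dz":0,"wx":0,"wy":0,"wz":0}])

```text
time_s: 15.85
tool_pos: [0.4863, 0.0566, 0.2479]
eef_rot: [[-0.575, 0.818, 0.001], [0.818, 0.575, 0.0], [0.0, 0.001, -1.0]]
ft_force: [0.7, 0.2, -1.1]
opening: 0.0354
```

>>> play_rows(plan=[{"jaw":0.035,"dx":-0.024,"dy":-0.0245,"dz":0,"wx":0,"wy":0,"wz":0},{"jaw":0.035,"dx":-0.024,"dy":-0.0245,"dz":0,"wx":0,"wy":0,"wz":0},{"jaw":0.035,"dx":-0.024,"dy":-0.0245,"dz":0,"wx":0,"wy":0,"wz":0},{"jaw":0.035,"dx":-0.024,"dy":-0.0245,"dz":0,"wx":0,"wy":0,"wz":0},{"jaw":0.035,"dx":-0.023,"dy":-0.025,"dz":0.02,"wx":0,"wy":0,"wz":0},{"jaw":0.035,"dx":0,"dy":0,"dz":0.03,"wx":0,"wy":0,"wz":0},{"jaw":0.035,"dx":0,"dy":0,"dz":0,"wx":0,"wy":0,"wz":0},{"jaw":0.035,"dx":0,"dy":0,"dz":0,"wx":0,"wy":0,"wz":0}])

```text
time_s: 16.52
tool_pos: [0.4524, -0.1099, 0.1958]
eef_rot: [[-0.573, 0.819, -0.005], [0.819, 0.573, 0.003], [0.005, -0.002, -1.0]]
ft_force: [-0.1, -0.0, 1.2]
opening: 0.0348
```

```bash
python3 - <<'E'
from h import *
p=wristpose(); print(*p); im=viewer.capture('wrist'); cv2.imwrite('pics/w5.png',im); np.savez('w5.npz',p=p[0],R=p[1])
E
```

```text
[ 0.4524 -0.1099  0.1958] [[-0.5732  0.8194 -0.0048]
 [ 0.8194  0.5732  0.0029]
 [ 0.0051 -0.0023 -1.    ]]
```

View pics/w5.png

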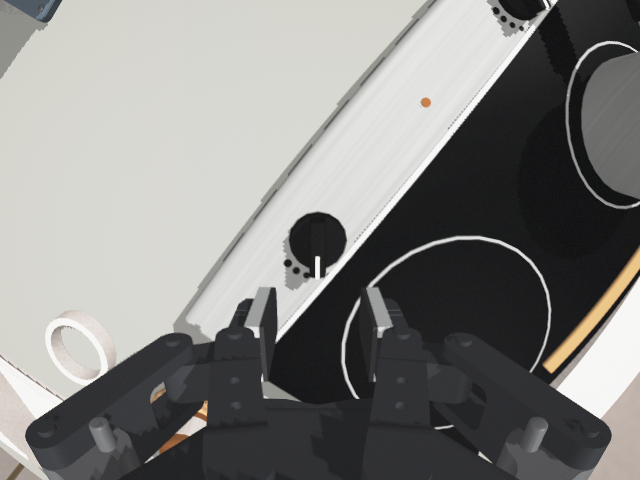

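The knob bar is vertical in the image, in line with the tool x axis. It is centred at (318,242), midway between the fingers. Descending to grip it.

>>> play_rows(plan=[{"jaw":0.035,"dx":0,"dy":0,"dz":0.03,"wx":0,"wy":0,"wz":0},{"jaw":0.035,"dx":0,"dy":0,"dz":0.03,"wx":0,"wy":0,"wz":0},{"jaw":0.035,"dx":0,"dy":0,"dz":0.03,"wx":0,"wy":0,"wz":0},{"jaw":0.035,"dx":0,"dy":0,"dz":0.012,"wx":0,"wy":0,"wz":0},{"jaw":0.035,"dx":0,"dy":0,"dz":0,"wx":0,"wy":0,"wz":0},{"jaw":0.035,"dx":0,"dy":0,"dz":0,"wx":0,"wy":0,"wz":0},{"jaw":0.035,"dx":0,"dy":0,"dz":0,"wx":0,"wy":0,"wz":0}])

```text
time_s: 17.15
tool_pos: [0.4564, -0.1109, 0.0988]
eef_rot: [[-0.575, 0.818, 0.005], [0.818, 0.575, -0.002], [-0.004, 0.003, -1.0]]
ft_force: [-0.6, -0.5, 0.8]
opening: 0.0348
```

>>> play_rows(plan=[{"jaw":0.02,"dx":0,"dy":0,"dz":0,"wx":0,"wy":0,"wz":0},{"jaw":0.014,"dx":0,"dy":0,"dz":0,"wx":0,"wy":0,"wz":0},{"jaw":0.004,"dx":0,"dy":0,"dz":0,"wx":0,"wy":0,"wz":0},{"jaw":0.004,"dx":0,"dy":0,"dz":0,"wx":0,"wy":0,"wz":0},{"jaw":0.004,"dx":0,"dy":0,"dz":0,"wx":0,"wy":0,"wz":0}], newtons=25)

```text
time_s: 17.57
tool_pos: [0.4536, -0.1129, 0.0982]
eef_rot: [[-0.573, 0.82, -0.001], [0.82, 0.573, -0.006], [-0.004, -0.004, -1.0]]
ft_force: [-6.1, -5.0, 6.5]
opening: 0.0103
```

>>> play_rows(plan=[{"jaw":0.004,"dx":0,"dy":-0.002,"dz":0,"wx":0,"wy":0,"wz":0},{"jaw":0.004,"dx":0,"dy":0,"dz":0,"wx":0,"wy":0,"wz":-0.1},{"jaw":0.004,"dx":0,"dy":0,"dz":0,"wx":0,"wy":0,"wz":-0.1},{"jaw":0.004,"dx":0,"dy":0,"dz":0,"wx":0,"wy":0,"wz":-0.1},{"jaw":0.004,"dx":0,"dy":0,"dz":0,"wx":0,"wy":0,"wz":-0.1},{"jaw":0.004,"dx":0,"dy":0,"dz":0,"wx":0,"wy":0,"wz":-0.1},{"jaw":0.004,"dx":0,"dy":0,"dz":0,"wx":0,"wy":0,"wz":-0.1},{"jaw":0.004,"dx":0,"dy":0,"dz":0,"wx":0,"wy":0,"wz":0}])

```text
time_s: 18.23
tool_pos: [0.4541, -0.1123, 0.0983]
eef_rot: [[-0.937, 0.35, 0.004], [0.35, 0.937, -0.001], [-0.004, 0.001, -1.0]]
ft_force: [-0.7, 0.1, 5.5]
opening: 0.0102
```

>>> play_rows(plan=[{"jaw":0.004,"dx":0,"dy":0,"dz":0,"wx":0,"wy":0,"wz":-0.1},{"jaw":0.004,"dx":0,"dy":0,"dz":0,"wx":0,"wy":0,"wz":-0.1},{"jaw":0.004,"dx":0,"dy":0,"dz":0,"wx":0,"wy":0,"wz":-0.07},{"jaw":0.004,"dx":0,"dy":0,"dz":0,"wx":0,"wy":0,"wz":0},{"jaw":0.004,"dx":0,"dy":0,"dz":0,"wx":0,"wy":0,"wz":0}])

```text
time_s: 18.65
tool_pos: [0.4542, -0.1118, 0.0983]
eef_rot: [[-0.996, 0.091, 0.004], [0.091, 0.996, 0.0], [-0.004, 0.0, -1.0]]
ft_force: [-1.3, 1.5, 6.1]
opening: 0.01
```

```bash
python3 - <<'E'
from h import *
s=read_state(); print(s['tool_pos'],s['ft_force'],s['ft_torque']); R=np.array(s['eef_rot']); print(np.degrees(np.arctan2(R[1,0],R[0,0])),s['opening'])
E
```

```text
[ 0.4542 -0.1118  0.0983] [-1.3467  1.4735  6.1247] [0.378  0.1185 0.0737]
174.79851891574168 0.009989189201648985
```

>>> play_rows(plan=[{"jaw":0.004,"dx":0,"dy":0,"dz":0,"wx":0,"wy":0,"wz":-0.04},{"jaw":0.004,"dx":0,"dy":0,"dz":0,"wx":0,"wy":0,"wz":-0.03},{"jaw":0.004,"dx":0,"dy":0,"dz":0,"wx":0,"wy":0,"wz":0},{"jaw":0.004,"dx":0,"dy":0,"dz":0,"wx":0,"wy":0,"wz":0}])

```text
time_s: 18.98
tool_pos: [0.4542, -0.1118, 0.0982]
eef_rot: [[-1.0, 0.023, 0.004], [0.023, 1.0, 0.0], [-0.004, 0.0, -1.0]]
ft_force: [-0.6, 1.3, 5.8]
opening: 0.0103
```

```bash
python3 - <<'E'
from h import *
s=read_state(); print(s['tool_pos'],s['ft_force'],s['ft_torque']); R=np.array(s['eef_rot']); print(np.degrees(np.arctan2(R[1,0],R[0,0])),s['opening'])
E
```

```text
[ 0.4542 -0.1118  0.0982] [-0.6277  1.2589  5.8218] [ 0.428   0.137  -0.5287]
178.69260013882314 0.010313215951502879
```

The torque jumped to -0.53 N m at about 176–178°, so the knob is at its stop. Releasing and retreating for a final look.

>>> play_rows(plan=[{"jaw":0.035,"dx":0,"dy":0,"dz":0,"wx":0,"wy":0,"wz":0},{"jaw":0.035,"dx":0,"dy":0,"dz":0,"wx":0,"wy":0,"wz":0},{"jaw":0.035,"dx":0,"dy":0,"dz":0,"wx":0,"wy":0,"wz":0},{"jaw":0.035,"dx":0,"dy":0,"dz":-0.02,"wx":0,"wy":0,"wz":0},{"jaw":0.035,"dx":0,"dy":0,"dz":-0.035,"wx":0,"wy":0,"wz":0},{"jaw":0.035,"dx":0,"dy":0,"dz":-0.035,"wx":0,"wy":0,"wz":0},{"jaw":0.035,"dx":0,"dy":0,"dz":-0.035,"wx":0,"wy":0,"wz":0},{"jaw":0.035,"dx":0,"dy":0,"dz":-0.035,"wx":0,"wy":0,"wz":0}])

```text
time_s: 19.65
tool_pos: [0.4521, -0.1116, 0.2569]
eef_rot: [[-1.0, 0.02, -0.001], [0.02, 1.0, 0.0], [0.001, 0.0, -1.0]]
ft_force: [0.3, 0.3, 0.4]
opening: 0.0347
```

>>> play_rows(plan=[{"jaw":0.035,"dx":0.03,"dy":0,"dz":-0.01,"wx":0,"wy":0,"wz":0},{"jaw":0.035,"dx":0.03,"dy":0,"dz":0,"wx":0,"wy":0,"wz":0},{"jaw":0.035,"dx":0.03,"dy":0,"dz":0,"wx":0,"wy":0,"wz":0},{"jaw":0.035,"dx":0.03,"dy":0,"dz":0,"wx":0,"wy":0,"wz":0},{"jaw":0.035,"dx":0.03,"dy":0,"dz":0,"wx":0,"wy":0,"wz":0},{"jaw":0.035,"dx":0,"dy":0,"dz":0,"wx":0,"wy":0,"wz":0},{"jaw":0.035,"dx":0,"dy":0,"dz":0,"wx":0,"wy":0,"wz":0}])

```text
time_s: 20.23
tool_pos: [0.3021, -0.1089, 0.266]
eef_rot: [[-1.0, 0.022, 0.002], [0.022, 1.0, -0.001], [-0.002, -0.001, -1.0]]
ft_force: [0.7, -0.4, -0.4]
opening: 0.0348
```

```bash
python3 - <<'E'
from h import *
t=viewer.capture('top'); cv2.imwrite('pics/top5.png',t)
s=read_state(); print(s['time_s'],s['tool_pos'],s['ft_force'])
c=(260,163); m=((t.max(2)<70)*255).astype('u1'); q=np.zeros_like(m); cv2.circle(q,c,11,255,-1)
C=max(cv2.findContours(m&q,0,1)[0],key=cv2.contourArea)[:,0]; print('lidknob',circle(plane('top',C,.172)))
cv2.imwrite('pics/c5.png',cv2.resize(t[115:345,130:530],None,fx=2,fy=2,interpolation=2))
E
```

```text
20.2833 [ 0.3028 -0.109   0.2659] [ 0.9537 -0.0623 -1.1133]
lidknob [0.6105 0.1265 0.013 ]
```

View pics/c5.png

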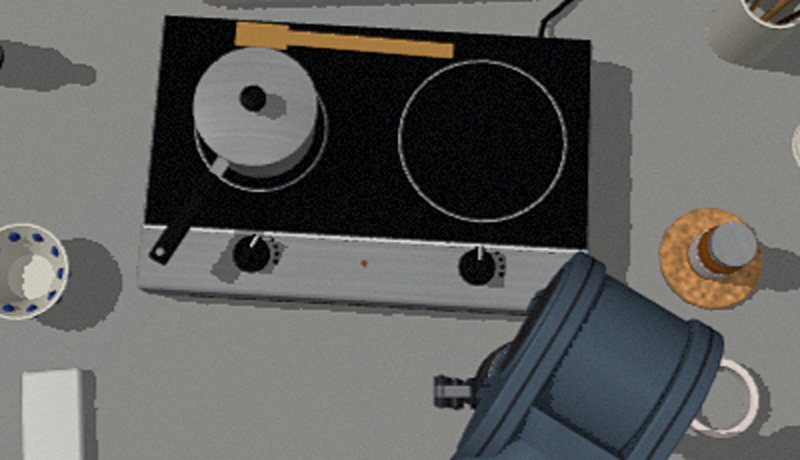

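The view shows the pan inside the small ring and the large knob's pointer straight away from the worker. The jar is upright near the trivet's centre, and nothing else has moved. Handing in.

```bash
python3 -c "
from cell import ticket; print(ticket.finish_job())"
```

```text
the job is handed in; nothing more can be done
None
```

I carried out all the steps and handed the job in at about 20 s of the 70 s allowed. No verdict is reported.

- **Jar:** I lifted it off the small ring and lowered it onto the trivet until the wrist force showed contact. It was released about 4 mm from the measured trivet centre and looks upright.
- **Saucepan:** I slid it by its handle, which stayed at a steady height, and the lid stayed on. The lid's knob is 2–4 mm from the measured small-ring centre, where 17 mm is allowed. A first check showed it 8–10 mm short, so I slid it a little further.
- **Large ring's knob:** I turned it back until the torque jumped to 0.53 N m at the stop. In the last picture its pointer points straight away from the worker.
- **Small ring's knob and loose items:** The small knob's pointer, stirrer, bowl and power bank look unmoved. I did not measure them again, and the tape roll was partly hidden by the arm.
- **Arm:** It is clear of everything.
- **Disagreements:** The top and scene cameras differed by about 6–7 mm on the trivet's position, so I used the mean. The top and wrist cameras differed by about 2 mm on the small ring.

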